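# Set a check weight on the scale with sprung tongs

### The arm

A 6-joint arm with a two-finger parallel gripper is mounted at the origin on a cart in front of the work surface, level with it; the furniture and walls round the work are solid. World frame = base frame: x ahead of the robot, y to its left, z up, the work surface at z = 0. Lengths are in m, angles in degrees, forces in N, time in s.
With the tool pointing down it reaches from about 0.225 to 0.875 m from the base axis. Payload 3.4 kg.
Tool frame: the origin (TCP) lies on the centre line of the jaws, within the pads' length; the fingertips stand 14 mm ahead of it and the grasp point (between the pads) lies 5 mm behind it; z points along the fingers, y is the line along which they close (so a half turn about z gives the same grasp; the last joint's range is limited). The gripper opens to 85 mm and grips with 20 to 120 N. Pads are 22 mm wide; open, the fingers measure 114 mm over their backs; the gripper's body (76 mm by 85 mm) begins 54 mm behind the grasp point. The pads swing forward as they close: fully open they stand 13 mm farther back than shut.
Start: joints at [69.099, 15.808, 86.224, -0, 77.962, -6.933], TCP at [0.139, 0.558, 0.245] pointing down, gripper open.
Joint ranges: [-165.64, 165.64], [-43.16, 119.46], [12.63, 154.43], [-67.54, 247.53], [6.08, 155.33], [-154.97, 154.97]. Speed limits (degrees/s): [147.25, 147.25, 180, 180, 180, 180].

### API

Orientations are given as a 3x3 rotation matrix whose columns are the frame's x, y, z axes.
In Python, from bench import r gives the robot as it stands.
- The arm moves only by the tool carry_out, never from a script. Its argument "rows" is a list of rows, each an object of numbers: "jaw": the opening, from 0 (shut) to 1 (fully open); "x", "y", "z": the shift along the world's x, y, z in mm; "wx", "wy", "wz": the turn, a rotation vector about the world's x, y, z in rad. In form: [{"jaw": .., "x": .., "y": .., "z": .., "wx": .., "wy": .., "wz": ..}, ...]. A call has 1 to 8 rows; each row shifts and turns the commanded pose from where the row before left it; what a row does not reach is not made up. A row lasts 1/12 s, in which the tool goes at most 41.7 mm and 7.16 degrees, less where a joint would pass 70% of its speed; a pose out of reach is approached as far as the arm can. A call with a gripper value outside its range is refused whole. The fingers move at their own pace and stop on an object; "force" is the grip in N (left out, the last holds). Time passes only in rows, so rows that do not move let the fingers close. It gives the time, the measured TCP pose, the force, the opening and the grip force at its end, in the units of the state.
- r.get_state(): the state, without advancing time (a new reading comes with each control period).
- r.get_image(name): name is "scene" or "side" or "wrist"; returns a dict with "pixels" (400x640x3 uint8, red, green, blue), "depth" (400x640 float32, m along the optical axis (not along the pixel's ray), 0 where there is no reading), "fx", "fy", "cx", "cy" (pixels), "pose" (4x4, takes a point from camera to world coordinates). Camera axes: x right, y up, looking along -z (the intrinsics and any distortion apply to the point x, -y, -z); pixel columns grow to the right and rows downward; lengths in m; the calibration is good to about 2 mm. A picture is of the moment at which its call begins.
- r.close_job(): hands the job in; it is judged then, once.
The state is a dict: "clock": time; "joints": joint angles; "qvel": joint speeds; "tau": joint torques, N m; "ee_pos": TCP position; "eef_rot": TCP orientation; "wrist_force": force on the tool from outside, world axes, zero at the start; "moment": the same for the moment, N m; "grip_width": finger opening in m; "grip_force": force on a finger pad.
Only numpy, scipy, OpenCV 4.12 (cv2) and the standard library are available. Lean on these libraries where they do the work, as an engineer would, in place of code of your own. Each camera call takes 0.05 s, during which the arm holds its last target. There are 200 camera calls.

### The job

The scale is due for its check: take the sprung tongs out of their holder, grip the smallest of the three brass weights with them, and set it down upright in the middle of the scale's round pan without dropping it. Then stand the tongs back in their holder, jaws down. The gripper itself must never touch the brass weights; leave the other two weights, the kitchen timer and the little jar where they are.

Things in the scene. Friction and masses are not known exactly. Their poses are not given: they have to be found in the camera images.
- tongs: Small steel sprung tongs, 90 g, standing jaws down in the holder: a bow at the top joins two flat arms that swing in the y-z plane. Origin: midway between the two grip plates, 72 mm above the jaw tips; z points from jaws to bow, y from one arm to the other. Top of the bow at z = +44.5 mm (20 mm wide in y). Hinges at z = +36, y = +-8.5 mm. Grasp the grip plates from above, fingers closing along y.
- grip_plate (a point): Centre of the outer face of the +y arm's grip plate, at y = +22, z = -3 mm of the tongs when open; moves with the arm. Each arm has such a flat upright plate, 20 mm wide (x), from z = +18 to -24 mm. 44 mm over both plates when open, about 38 mm when the jaws grip the smallest weight.
- tongs_tip (a point): Point midway between the jaws at the level of their tips, 72 mm below the tongs' origin; axes as the tongs. Jaws: dark rubber shallow V blocks, 19 mm wide (x), 18 mm tall (z = -72 to -54 mm of the tongs), about 42 mm apart inside and 53 mm over their outsides when open. Squeezing the plates by 1 mm shuts the jaws by about 2.8 mm.
- tongs_arm_l (a joint): Swing of the +y arm, rad: 0 = open (the spring holds it at a stop), grows as squeezed; about 0.085 gripping the smallest weight, at most 0.19 (jaws almost shut). The -y arm always swings equally. The spring pushes each plate outward with about 3.3 N at 0, 5.7 N at 0.085. A squeeze to 0.02-0.035 carries the tongs with the jaws still 35-38 mm apart; about 20-30 N holds the weight firmly.
- holder: Fixed steel tongs holder: an upright open-topped rectangular pocket, 30 mm (x) by 64 mm (y) inside, walls 3 mm, rim 50 mm above its underside, on a dark foot block 60 x 90 x 10 mm. Origin: centre of the underside, z up. The tongs stand in it with their y along the holder's y, their jaw tips on its floor.
- holder_floor (a point): Centre of the pocket's floor, 10 mm above the holder's underside.
- weight_small: The smallest of the three brass knob weights: 25 mm diameter, 19 mm tall, about 50 g; behaves as a plain upright cylinder of that size. Origin: centre of its underside, z up.
- weight_mid: Middle brass weight, 33 mm diameter, 24 mm tall, 100 g. Origin: centre of its underside. To be left standing.
- weight_large: Largest brass weight, 40 mm diameter, 30 mm tall, 200 g. Origin: centre of its underside. To be left standing.
- board: Fixed wooden board, 80 mm (x) by 240 mm (y), 12 mm thick, on which the three weights stand in a row along its y, about 75 mm apart, in any order; a rail 5 mm thick, 10 mm above the board, runs along its far (+x) edge. Origin: centre of the underside.
- scale: Fixed bench scale, 260 mm (x) by 184 mm (y), body 65 mm high, display at the near (-x) end, round steel pan 152 mm across at the far end with its top 78 mm above the underside. Origin: centre of the underside.
- pan_center (a point): Centre of the top face of the scale's round pan (46 mm to +x of the scale's origin, 78 mm up); axes as the scale.
- timer: White kitchen timer, 62 mm diameter, 50 mm tall, standing loose behind the holder. Origin: centre of the underside.
- jar: Little glass jar with a black lid, 50 mm diameter, 56 mm tall, standing loose behind the board. Origin: centre of the underside.

How it is judged:
By the outcome, as a careful person would: the job done as asked, in the order asked, and still so for the second after the job is handed in, with the robot touching nothing.
It also fails if it takes over 64 s, if anything falls off the work surface, if the arm or the gripper's body presses on something with over 40 N, if the wrist force passes 120 N, or if a joint passes its speed limit or range.

## Working session

There is one attempt and no reset: what is moved stays moved. The work goes in short steps, Python scripts to look and compute and a tool call to move; the robot and the scene stay as the last step left them, time stands still between calls to the robot, and variables do not carry over. Pictures are saved under pics/ and viewed, at most 10 in all, crops included, and the job is handed in when it is done.

Besides the shell and the picture viewer there is one more tool, called after "Request:" as name(argument=value, ...) on one line, values as JSON. carry_out: Moves the arm, as the interface text tells. Its arguments: {"type":"object","properties":{"rows":{"type":"array","items":{"type":"object","properties":{"jaw":{"type":"number"},"x":{"type":"number"},"y":{"type":"number"},"z":{"type":"number"},"wx":{"type":"number"},"wy":{"type":"number"},"wz":{"type":"number"}}}},"force":{"type":"number"}},"required":["rows"]}

```bash
mkdir -p pics; ls
cat > h.py <<'E'
import numpy as np, cv2
from bench import r
def grab(n):
    im=r.get_image(n); np.savez(f'pics/{n}.npz',**im); return im
def cloud(im):
    d=im['depth']; v,u=np.mgrid[:400,:640]
    p=np.stack([(u-im['cx'])/im['fx']*d,-(v-im['cy'])/im['fy']*d,-d],-1)
    P=np.array(im['pose']); w=p@P[:3,:3].T+P[:3,3]; w[d==0]=np.nan; return w
def ray(im,u,v):
    P=np.array(im['pose']); a=P[:3,:3]@np.array([(u-im['cx'])/im['fx'],-(v-im['cy'])/im['fy'],-1]); return P[:3,3],a
def onz(im,u,v,z):
    o,a=ray(im,u,v); return o+a*(z-o[2])/a[2]
E
python3 - <<'E'
from h import *
s=r.get_state(); print({k:np.round(v,3).tolist() for k,v in s.items()})
ims=[grab(n) for n in("scene","side","wrist")]
for n,i in zip(("scene","side","wrist"),ims):
    print(n,i['fx'],i['cx'],i['cy'],np.round(i['pose'],3).tolist(),[k for k in i])
    cv2.imwrite(f'pics/{n}0.png',i['pixels'][:,:,::-1])
E
```

```text
pics
{'clock': 0.0, 'joints': [69.098, 15.848, 86.296, -0.001, 77.962, -6.932], 'qvel': [0.086, -0.047, -0.01, 0.033, -0.007, 0.067], 'tau': [0.001, -41.677, -24.581, -0.0, 0.011, -0.0], 'ee_pos': [0.139, 0.558, 0.244], 'eef_rot': [[-0.97, 0.241, -0.001], [0.241, 0.97, -0.002], [0.0, -0.002, -1.0]], 'wrist_force': [-0.242, -0.63, -0.024], 'moment': [-0.002, -0.015, -0.036], 'grip_force': 0.0, 'grip_width': 0.085}
scene 382.9766983714608 320.76773691711816 204.01702812919766 [[0.464, 0.448, -0.764, -0.384], [-0.886, 0.246, -0.394, -0.5], [0.011, 0.86, 0.511, 0.7], [0.0, 0.0, 0.0, 1.0]] ['pixels', 'depth', 'fx', 'fy', 'cx', 'cy', 'pose']
side 502.89562906661547 323.76816024149025 198.1933952147638 [[0.949, 0.206, -0.238, 0.246], [-0.314, 0.651, -0.691, -0.872], [0.013, 0.73, 0.683, 0.907], [0.0, 0.0, 0.0, 1.0]] ['pixels', 'depth', 'fx', 'fy', 'cx', 'cy', 'pose']
wrist 299.8303774898937 322.36514653956993 203.30244626752494 [[0.242, -0.937, -0.252, 0.075], [0.97, 0.233, 0.064, 0.572], [-0.002, -0.26, 0.966, 0.373], [0.0, 0.0, 0.0, 1.0]] ['pixels', 'depth', 'fx', 'fy', 'cx', 'cy', 'pose']
```

View pics/scene0.png

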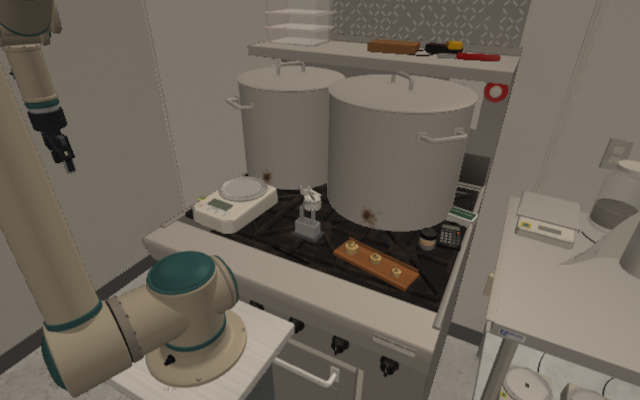

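View pics/side0.png

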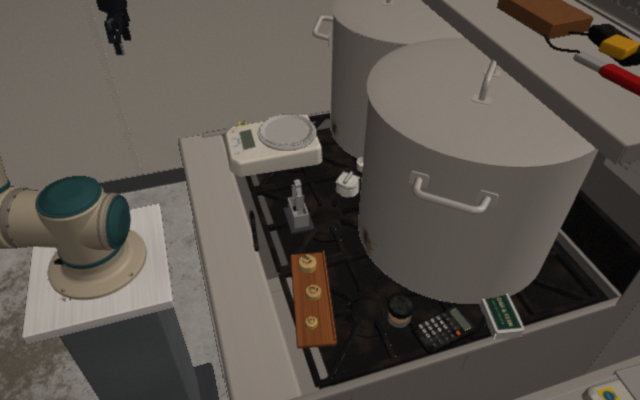

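The scene view shows tongs and holder near (309,220), weights at (351,246), (375,258) and (397,272), and the pan at (243,188). In the side view the tongs are at (297,200), the weights at (307,263), (313,292) and (311,322), the pan at (287,131), the timer at (347,183) and the jar at (400,308). Big pots stand behind.

Run:
```python
from h import *
ims={n:dict(np.load(f'pics/{n}.npz')) for n in("scene","side")}
pts={'scene':dict(tongs=(309,200),hold=(309,232),w1=(351,244),w2=(375,257),w3=(397,271),pan=(243,188),jar=(428,234)),
'side':dict(tongs=(297,187),hold=(297,222),w1=(307,261),w2=(313,290),w3=(311,321),pan=(287,131),timer=(347,183),jar=(400,304))}
for n,im in ims.items():
    c=cloud(im)
    for k,(u,v) in pts[n].items(): print(n,k,np.round(c[v,u],3), im['pixels'][v,u])
    hsv=cv2.cvtColor(im['pixels'],cv2.COLOR_RGB2HSV)
    # brass above board: z between .016 and .06
    reg=(c[...,0]>.2)&(c[...,0]<.9)&(abs(c[...,1])<.6)
    g=reg&(c[...,2]>.018)&(c[...,2]<.06)&(c[...,1]<0.1)&(c[...,1]>-.4)
    k,l,st,ce=cv2.connectedComponentsWithStats(g.astype(np.uint8))
    for i in range(1,k):
        if st[i,4]>15:
            q=c[l==i]; print(n,'obj',st[i].tolist(),np.round(np.nanmin(q,0),3),np.round(np.nanmax(q,0),3))
    p=reg&(c[...,2]>.07)&(c[...,2]<.09)&(c[...,1]>.1)
    q=c[p]; print('pan',p.sum(),np.round(np.percentile(q,[1,50,99],axis=0),3).tolist())
    p=reg&(c[...,2]>.055)&(c[...,2]<.14)&(c[...,1]<.2)&(c[...,0]<.55)&(c[...,1]>-.1)
    q=c[p]; print('tongs',p.sum(),np.round(np.percentile(q,[1,50,99],axis=0),3).tolist())
im=ims['side']; a=im['pixels'][100:350,220:430]; cv2.imwrite('pics/sc.png',cv2.resize(a,None,fx=2.4,fy=2.4,interpolation=3)[:,:,::-1])
im=ims['scene']; a=im['pixels'][160:300,180:460]; cv2.imwrite('pics/sc2.png',cv2.resize(a,None,fx=2.8,fy=2.8,interpolation=3)[:,:,::-1])
```

```text
scene tongs [ 0.477 -0.016  0.126] [147 140 130]
scene hold [ 0.455 -0.028  0.028] [94 91 84]
scene w1 [ 0.446 -0.171  0.039] [153 122  77]
scene w2 [ 0.431 -0.251  0.032] [106  85  53]
scene w3 [ 0.409 -0.322  0.028] [124 100  63]
scene pan [0.523 0.269 0.071] [147 139 128]
scene jar [ 0.578 -0.358  0.055] [47 43 38]
scene obj [321, 171, 7, 12, 61] [0.776 0.087 0.018] [0.81  0.1   0.059]
scene obj [327, 185, 130, 45, 1417] [ 0.589 -0.4    0.018] [0.835 0.04  0.06 ]
scene obj [304, 191, 17, 16, 155] [0.604 0.027 0.019] [0.699 0.099 0.049]
scene obj [295, 215, 25, 21, 335] [ 0.452 -0.047  0.018] [0.494 0.025 0.06 ]
scene obj [419, 228, 18, 19, 285] [ 0.565 -0.381  0.018] [ 0.619 -0.332  0.056]
scene obj [344, 238, 16, 16, 150] [ 0.429 -0.191  0.018] [ 0.497 -0.144  0.042]
scene obj [369, 249, 15, 15, 109] [ 0.421 -0.265  0.018] [ 0.477 -0.229  0.036]
scene obj [394, 259, 24, 13, 40] [ 0.445 -0.367  0.018] [ 0.463 -0.296  0.021]
scene obj [392, 268, 9, 9, 58] [ 0.398 -0.331  0.019] [ 0.423 -0.308  0.03 ]
pan 1012 [[0.452, 0.104, 0.07], [0.564, 0.261, 0.073], [0.77, 0.388, 0.089]]
tongs
[... 508 characters left out ...]
j [287, 197, 22, 30, 345] [ 0.455 -0.051  0.018] [0.493 0.028 0.06 ]
side obj [358, 215, 176, 95, 2274] [ 0.593 -0.4    0.018] [ 0.9   -0.076  0.06 ]
side obj [322, 251, 14, 89, 210] [ 0.445 -0.372  0.018] [ 0.497 -0.146  0.025]
side obj [298, 255, 18, 18, 257] [ 0.429 -0.195  0.018] [ 0.468 -0.154  0.046]
side obj [305, 285, 16, 16, 195] [ 0.423 -0.268  0.018] [ 0.455 -0.232  0.038]
side obj [387, 296, 26, 30, 619] [ 0.567 -0.384  0.018] [ 0.615 -0.335  0.059]
side obj [305, 317, 12, 12, 122] [ 0.401 -0.333  0.018] [ 0.425 -0.307  0.033]
pan 1614 [[0.45, 0.157, 0.07], [0.534, 0.262, 0.074], [0.708, 0.342, 0.088]]
tongs 583 [[0.386, -0.036, 0.055], [0.477, 0.183, 0.068], [0.547, 0.2, 0.128]]
```

View pics/sc.png

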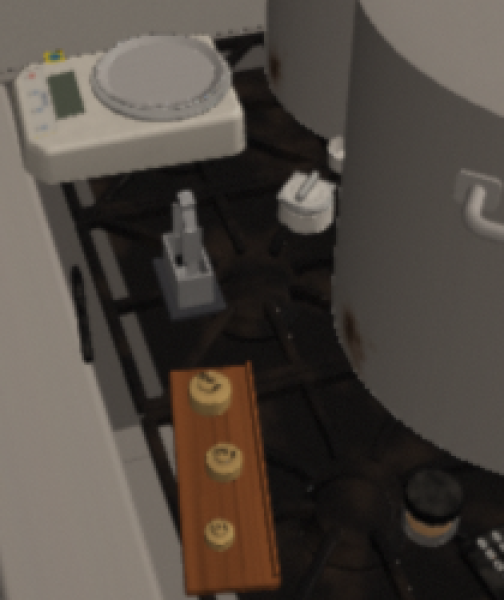

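Request:
carry_out(rows=[{"jaw": 1,"x": 14,"y": -24,"z": 3},{"jaw": 1,"x": 14,"y": -24,"z": 3},{"jaw": 1,"x": 14,"y": -24,"z": 3},{"jaw": 1,"x": 14,"y": -24,"z": 3},{"jaw": 1,"x": 14,"y": -24,"z": 3},{"jaw": 1,"x": 14,"y": -24,"z": 3},{"jaw": 1,"x": 14,"y": -24,"z": 3},{"jaw": 1,"x": 14,"y": -24,"z": 3}])

```text
invalid input
```

Request:
carry_out(rows=[{"jaw": 1,"x": 14,"y": -24,"z": 3},{"jaw": 1,"x": 14,"y": -24,"z": 3},{"jaw": 1,"x": 14,"y": -24,"z": 3},{"jaw": 1,"x": 14,"y": -24,"z": 3},{"jaw": 1,"x": 14,"y": -24,"z": 3},{"jaw": 1,"x": 14,"y": -24,"z": 3},{"jaw": 1,"x": 14,"y": -24,"z": 3},{"jaw": 1,"x": 14,"y": -24,"z": 3}])

```text
invalid input
```

Request:
carry_out(rows=[{"jaw": 1,"x": 13,"y": -24,"z": 2},{"jaw": 1,"x": 13,"y": -24,"z": 2},{"jaw": 1,"x": 13,"y": -24,"z": 2},{"jaw": 1,"x": 13,"y": -24,"z": 2},{"jaw": 1,"x": 13,"y": -24,"z": 2},{"jaw": 1,"x": 13,"y": -24,"z": 2},{"jaw": 1,"x": 10,"y": -24,"z": 2},{"jaw": 1,"x": 10,"y": -18,"z": 2}])

```text
invalid input
```

Request:
carry_out(rows=[{"jaw": 1},{"jaw": 1},{"jaw": 1}])

```text
invalid input
```

Run:
```python
from h import *
im=grab('wrist'); np.savez('pics/wA.npz',**im); s=r.get_state(); print(np.round(s['ee_pos'],4),np.round(s['eef_rot'],3).tolist(),np.round(s['joints'],1),np.round(im['pose'],3).tolist())
cv2.imwrite('pics/wA.png',im['pixels'][:,:,::-1])
```

```text
[0.1387 0.5577 0.2447] [[-0.97, 0.241, -0.0], [0.241, 0.97, -0.001], [0.0, -0.001, -1.0]] [69.1 15.8 86.3 -0.  78.  -6.9] [[0.242, -0.937, -0.252, 0.075], [0.97, 0.233, 0.064, 0.572], [-0.001, -0.26, 0.966, 0.374], [0.0, 0.0, 0.0, 1.0]]
```

View pics/wA.png

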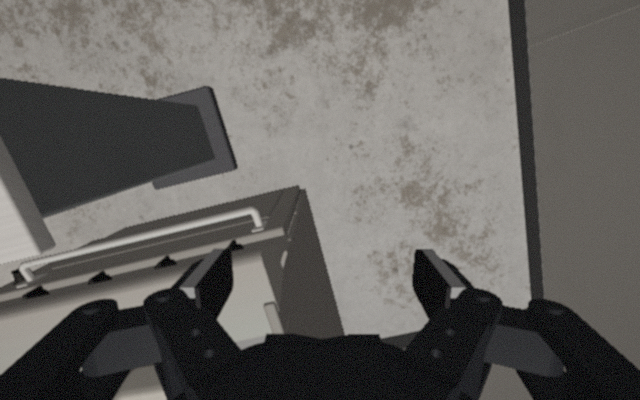

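The arm did not move: the picture shows only the floor and stove edge between the fingers at (215,280) and (435,280). Rows apparently need every field.

Request:
carry_out(rows=[{"jaw": 1,"x": 14,"y": -24,"z": 3,"wx": 0,"wy": 0,"wz": 0},{"jaw": 1,"x": 14,"y": -24,"z": 3,"wx": 0,"wy": 0,"wz": 0},{"jaw": 1,"x": 14,"y": -24,"z": 3,"wx": 0,"wy": 0,"wz": 0},{"jaw": 1,"x": 14,"y": -24,"z": 3,"wx": 0,"wy": 0,"wz": 0},{"jaw": 1,"x": 14,"y": -24,"z": 3,"wx": 0,"wy": 0,"wz": 0},{"jaw": 1,"x": 14,"y": -24,"z": 3,"wx": 0,"wy": 0,"wz": 0},{"jaw": 1,"x": 14,"y": -24,"z": 3,"wx": 0,"wy": 0,"wz": 0},{"jaw": 1,"x": 14,"y": -24,"z": 3,"wx": 0,"wy": 0,"wz": 0}])

```text
clock: 0.87
ee_pos: [0.2511, 0.3647, 0.2694]
eef_rot: [[-0.971, 0.241, 0.0], [0.241, 0.971, -0.0], [-0.0, -0.0, -1.0]]
wrist_force: [0.8, 0.6, -0.6]
grip_width: 0.0852
grip_force: 0.0
```

Request:
carry_out(rows=[{"jaw": 1,"x": 14,"y": -24,"z": 3,"wx": 0,"wy": 0,"wz": 0},{"jaw": 1,"x": 14,"y": -24,"z": 3,"wx": 0,"wy": 0,"wz": 0},{"jaw": 1,"x": 14,"y": -24,"z": 3,"wx": 0,"wy": 0,"wz": 0},{"jaw": 1,"x": 14,"y": -24,"z": 3,"wx": 0,"wy": 0,"wz": 0},{"jaw": 1,"x": 14,"y": -24,"z": 3,"wx": 0,"wy": 0,"wz": 0},{"jaw": 1,"x": 14,"y": -24,"z": 3,"wx": 0,"wy": 0,"wz": 0},{"jaw": 1,"x": 14,"y": -24,"z": 3,"wx": 0,"wy": 0,"wz": 0},{"jaw": 1,"x": 14,"y": -24,"z": 3,"wx": 0,"wy": 0,"wz": 0}])

```text
clock: 1.53
ee_pos: [0.3631, 0.1727, 0.2935]
eef_rot: [[-0.97, 0.241, 0.0], [0.241, 0.97, 0.0], [-0.0, 0.0, -1.0]]
wrist_force: [0.4, 1.4, 0.6]
grip_width: 0.0855
grip_force: 0.0
```

Request:
carry_out(rows=[{"jaw": 1,"x": 13,"y": -24,"z": 2,"wx": 0,"wy": 0,"wz": 0},{"jaw": 1,"x": 13,"y": -24,"z": 2,"wx": 0,"wy": 0,"wz": 0},{"jaw": 1,"x": 13,"y": -24,"z": 2,"wx": 0,"wy": 0,"wz": 0},{"jaw": 1,"x": 13,"y": -24,"z": 2,"wx": 0,"wy": 0,"wz": 0},{"jaw": 1,"x": 13,"y": -24,"z": 2,"wx": 0,"wy": 0,"wz": 0},{"jaw": 1,"x": 13,"y": -24,"z": 2,"wx": 0,"wy": 0,"wz": 0},{"jaw": 1,"x": 13,"y": -20,"z": 0,"wx": 0,"wy": 0,"wz": 0},{"jaw": 1,"x": 13,"y": -20,"z": 0,"wx": 0,"wy": 0,"wz": 0}])

```text
clock: 2.2
ee_pos: [0.4672, -0.0113, 0.3054]
eef_rot: [[-0.97, 0.242, 0.0], [0.242, 0.97, 0.0], [-0.0, 0.0, -1.0]]
wrist_force: [-0.2, -0.6, -0.7]
grip_width: 0.0851
grip_force: 0.0
```

Request:
carry_out(rows=[{"jaw": 1,"x": 0,"y": 0,"z": 0,"wx": 0,"wy": 0,"wz": 0},{"jaw": 1,"x": 0,"y": 0,"z": 0,"wx": 0,"wy": 0,"wz": 0}])

```text
clock: 2.37
ee_pos: [0.467, -0.0107, 0.3049]
eef_rot: [[-0.97, 0.243, -0.001], [0.243, 0.97, 0.001], [0.001, 0.0, -1.0]]
wrist_force: [-0.4, -0.1, 0.3]
grip_width: 0.0856
grip_force: 0.0
```

Run:
```python
from h import *
im=grab('wrist'); np.savez('pics/wA.npz',**im); s=r.get_state(); print(np.round(s['ee_pos'],4),np.round(s['eef_rot'],3).tolist(),np.round(s['joints'],1),np.round(im['pose'],3).tolist())
cv2.imwrite('pics/wA2.png',im['pixels'][:,:,::-1])
```

```text
[ 0.4664 -0.0099  0.3049] [[-0.97, 0.242, -0.001], [0.242, 0.97, 0.001], [0.002, 0.001, -1.0]] [ -9.8   4.6  92.1   0.   83.4 -85.8] [[0.244, -0.937, -0.251, 0.403], [0.97, 0.235, 0.063, 0.004], [0.0, -0.259, 0.966, 0.434], [0.0, 0.0, 0.0, 1.0]]
```

View pics/wA2.png

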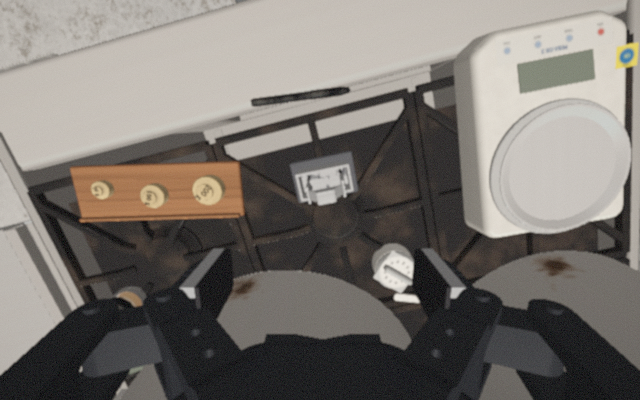

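The wrist view now shows everything: small weight (100,190), mid (152,196), large (208,190), holder and tongs (325,180), pan (560,165), timer (392,268).

```bash
cat > m.py <<'E'
from h import *
def rect(p):
    (c,sz,a)=cv2.minAreaRect((p[:,:2]*1000).astype(np.float32)); return np.round(c,1),np.round(sz,1),round(a,1)
E
python3 - <<'E'
from m import *
W=dict(np.load('pics/wA.npz')); S=dict(np.load('pics/side.npz')); C=dict(np.load('pics/scene.npz'))
for n,im in(('wrist',W),('side',S),('scene',C)):
    c=cloud(im); x,y,z=c[...,0],c[...,1],c[...,2]
    print('--',n)
    box=(x>.41)&(x<.53)&(y>-.08)&(y<.06)
    for lo,hi in((.004,.02),(.04,.056),(.062,.105),(.105,.135)):
        p=c[box&(z>lo)&(z<hi)]
        if len(p)>5: print('hold/tongs z',lo,hi,len(p),*rect(p),'zmed',np.round(np.median(p[:,2]),4),'max',np.round(p[:,2].max(),4),'mean',np.round(p.mean(0),4))
    for nm,(a,b) in dict(small=(.412,-.32),mid=(.438,-.25),large=(.448,-.176)).items():
        p=c[(np.hypot(x-a,y-b)<.03)&(z>.022)&(z<.05)]
        if len(p)>5:
            cc,rr=cv2.minEnclosingCircle((p[:,:2]*1000).astype(np.float32)); print(nm,len(p),np.round(cc,1),round(rr,1),'z',np.round(np.percentile(p[:,2],[10,50,95]),4))
    p=c[(x>.36)&(x<.5)&(y<-.1)&(y>-.42)&(z>.007)&(z<.016)]; print('board',len(p),*rect(p),np.round(np.median(p[:,2]),4)) if len(p)>9 else 0
    p=c[(np.hypot(x-.527,y-.265)<.1)&(z>.068)&(z<.09)]
    if len(p)>9: print('pan',len(p),*rect(p),np.round(np.percentile(p[:,2],[5,50,95]),4))
    p=c[(z>.13)&(z<.30)&(x>.45)&(y<.45)&(y>-.3)]
    for y0 in np.arange(-.25,.45,.07):
        q=p[abs(p[:,1]-y0)<.035]
        if len(q): print('pot',round(y0,2),np.round(np.percentile(q[:,0],2),3),len(q),end=' | ')
    print()
# brass masks in wrist
hsv=cv2.cvtColor(W['pixels'],cv2.COLOR_RGB2HSV)
g=cv2.cvtColor(W['pixels'],cv2.COLOR_RGB2GRAY)
m=((hsv[...,0]>16)&(hsv[...,0]<28)&(hsv[...,1]>70)&(hsv[...,2]>100)).astype(np.uint8); m[:150]=0;m[230:]=0;m[:,250:]=0
m=cv2.morphologyEx(m,cv2.MORPH_CLOSE,np.ones((7,7)))
k,l,st,ce=cv2.connectedComponentsWithStats(m)
for i in range(1,k):
    if st[i,4]>60:print(st[i],ce[i],onz(W,*ce[i],.03))
E
```

```text
-- wrist
hold/tongs z 0.004 0.02 2077 [481.7 -10.8] [111.1 106.9] 48.3 zmed 0.0099 max 0.0199 mean [ 0.4728 -0.0094  0.0094]
hold/tongs z 0.04 0.056 370 [476.8 -11.7] [70.  36.3] 87.4 zmed 0.05 max 0.0521 mean [ 0.4705 -0.0116  0.0489]
hold/tongs z 0.062 0.105 160 [477.3 -10.7] [43.7 19.6] 87.0 zmed 0.101 max 0.105 mean [ 0.4749 -0.0115  0.0951]
hold/tongs z 0.105 0.135 388 [477.5 -10.8] [35.4 14. ] 87.2 zmed 0.1262 max 0.1288 mean [ 0.4771 -0.0103  0.1214]
small 264 [ 415.6 -319.1] 12.9 z [0.0238 0.0254 0.0318]
mid 470 [ 441.5 -249.2] 16.9 z [0.0265 0.0288 0.0367]
large 712 [ 451.7 -171.2] 20.1 z [0.0304 0.0328 0.0427]
board 7037 [ 461.4 -240.7] [266.1 122.2] 77.8 0.0124
pan 14579 [525.7 267.6] [160.  164.4] 76.2 [0.0696 0.0742 0.0787]
pot -0.25 0.604 735 | pot -0.18 0.596 357 | pot -0.11 0.597 1278 | pot -0.04 0.613 603 | pot 0.1 0.728 657 | pot 0.17 0.716 595 | pot 0.24 0.67 2356 | pot 0.31 0.67 367 | 
-- side
hold/tongs z 0.004 0.02 399 [462.5 -23.4] [112.9  93.9] 89.7 zmed 0.0095 max 0.0199 mean [ 0.4691 -0.031   0.0097]
hold/tongs z 0.04 0.056 166 [474.5 -12.3] [78.5 36.6] 87.8
[... 1237 characters left out ...]
 [ 437.4 -249. ] 17.5 z [0.0241 0.0267 0.0348]
large 117 [ 446.1 -170.9] 21.1 z [0.0254 0.0303 0.0402]
board 1307 [ 452.5 -250.6] [241.5 124.7] 80.4 0.0101
pan 787 [521.6 268.5] [158.2 157.6] 82.7 [0.0686 0.0715 0.0759]
pot -0.25 0.601 1421 | pot -0.18 0.591 1252 | pot -0.11 0.593 1026 | pot -0.04 0.61 729 | pot 0.03 0.655 230 | pot 0.1 0.729 985 | pot 0.17 0.681 1110 | pot 0.24 0.665 862 | pot 0.31 0.664 600 | pot 0.38 0.681 289 | 
[192 175  33  30 758] [208.16094987 189.4182058 ] [ 0.45084519 -0.16998083  0.03      ]
[ 91 181  23  19 323] [101.68421053 189.18575851] [ 0.41480652 -0.31201485  0.03      ]
[140 184  28  24 518] [153.68532819 195.15830116] [ 0.4401517  -0.24585266  0.03      ]
```

Request:
carry_out(rows=[{"jaw": 0.8,"x": 2,"y": 0,"z": -14,"wx": 0,"wy": 0,"wz": 0.05},{"jaw": 0.8,"x": 2,"y": 0,"z": -14,"wx": 0,"wy": 0,"wz": 0.05},{"jaw": 0.8,"x": 2,"y": 0,"z": -14,"wx": 0,"wy": 0,"wz": 0.05},{"jaw": 0.8,"x": 2,"y": 0,"z": -14,"wx": 0,"wy": 0,"wz": 0.045},{"jaw": 0.8,"x": 2,"y": -1,"z": -14,"wx": 0,"wy": 0,"wz": 0},{"jaw": 0.8,"x": 0,"y": 0,"z": -10,"wx": 0,"wy": 0,"wz": 0},{"jaw": 0.8,"x": 0,"y": 0,"z": 0,"wx": 0,"wy": 0,"wz": 0},{"jaw": 0.8,"x": 0,"y": 0,"z": 0,"wx": 0,"wy": 0,"wz": 0}])

```text
clock: 3.08
ee_pos: [0.4761, -0.0103, 0.2252]
eef_rot: [[-0.999, 0.048, -0.001], [0.048, 0.999, 0.0], [0.001, 0.0, -1.0]]
wrist_force: [0.1, -0.3, 0.5]
grip_width: 0.0682
grip_force: 0.0
```

Run:
```python
from m import *
im=grab('wrist'); np.savez('pics/wB.npz',**im); s=r.get_state(); R=np.array(s['eef_rot']); print(np.round(s['ee_pos'],4),'ang y',np.degrees(np.arctan2(R[1,1],R[0,1])))
c=cloud(im); x,y,z=c[...,0],c[...,1],c[...,2]
box=(x>.41)&(x<.53)&(y>-.08)&(y<.06)
for lo,hi in((.04,.056),(.062,.105),(.088,.104),(.105,.135),(.123,.135)):
    p=c[box&(z>lo)&(z<hi)]
    print(lo,hi,len(p),*rect(p),np.round(np.median(p[:,2]),4),np.round(p.mean(0),4))
```

```text
[ 0.4767 -0.0105  0.2258] ang y 87.23924322952132
0.04 0.056 594 [476.6 -11.8] [70.2 36.2] 87.8 0.05 [ 0.4711 -0.0133  0.0486]
0.062 0.105 289 [477.5 -10.8] [43.8 20.3] 87.4 0.1007 [ 0.4748 -0.0104  0.0941]
0.088 0.104 200 [477.5 -10.8] [43.8 20.3] 87.4 0.1011 [ 0.4761 -0.0108  0.1003]
0.105 0.135 665 [477.3 -10.5] [35.3 13.6] 86.9 0.1262 [ 0.4769 -0.0109  0.1214]
0.123 0.135 429 [477.3 -10.6] [19.9 13.6] 86.9 0.1267 [ 0.4769 -0.0109  0.1267]
```

Request:
carry_out(rows=[{"jaw": 0.8,"x": 1,"y": 0,"z": -25,"wx": 0,"wy": 0,"wz": 0},{"jaw": 0.8,"x": 0,"y": 0,"z": -25,"wx": 0,"wy": 0,"wz": 0},{"jaw": 0.8,"x": 0,"y": 0,"z": -25,"wx": 0,"wy": 0,"wz": 0},{"jaw": 0.8,"x": 0,"y": 0,"z": -25,"wx": 0,"wy": 0,"wz": 0},{"jaw": 0.8,"x": 0,"y": 0,"z": -20,"wx": 0,"wy": 0,"wz": 0},{"jaw": 0.8,"x": 0,"y": 0,"z": -15,"wx": 0,"wy": 0,"wz": 0},{"jaw": 0.8,"x": 0,"y": 0,"z": -10,"wx": 0,"wy": 0,"wz": 0},{"jaw": 0.65,"x": 0,"y": 0,"z": 0,"wx": 0,"wy": 0,"wz": 0}])

```text
clock: 3.8
ee_pos: [0.477, -0.0107, 0.0793]
eef_rot: [[-0.999, 0.049, -0.003], [0.049, 0.999, 0.001], [0.003, 0.0, -1.0]]
wrist_force: [0.3, -0.0, 0.0]
grip_width: 0.0575
grip_force: 0.0
```

Request:
carry_out(force=25, rows=[{"jaw": 0.58,"x": 0,"y": 0,"z": 0,"wx": 0,"wy": 0,"wz": 0},{"jaw": 0.54,"x": 0,"y": 0,"z": 0,"wx": 0,"wy": 0,"wz": 0},{"jaw": 0.52,"x": 0,"y": 0,"z": 0,"wx": 0,"wy": 0,"wz": 0},{"jaw": 0.5,"x": 0,"y": 0,"z": 0,"wx": 0,"wy": 0,"wz": 0},{"jaw": 0.495,"x": 0,"y": 0,"z": 0,"wx": 0,"wy": 0,"wz": 0},{"jaw": 0.495,"x": 0,"y": 0,"z": 0,"wx": 0,"wy": 0,"wz": 0},{"jaw": 0.495,"x": 0,"y": 0,"z": 0,"wx": 0,"wy": 0,"wz": 0},{"jaw": 0.495,"x": 0,"y": 0,"z": 0,"wx": 0,"wy": 0,"wz": 0}])

```text
clock: 4.47
ee_pos: [0.479, -0.0117, 0.0815]
eef_rot: [[-0.999, 0.048, 0.003], [0.048, 0.999, -0.002], [-0.003, -0.001, -1.0]]
wrist_force: [-0.2, -1.8, 5.7]
grip_width: 0.0424
grip_force: 13.4
```

Request:
carry_out(rows=[{"jaw": 0.49,"x": 0,"y": 0,"z": 0,"wx": 0,"wy": 0,"wz": 0},{"jaw": 0.49,"x": 0,"y": 0,"z": 4,"wx": 0,"wy": 0,"wz": 0},{"jaw": 0.49,"x": 0,"y": 0,"z": 8,"wx": 0,"wy": 0,"wz": 0},{"jaw": 0.49,"x": 0,"y": 0,"z": 14,"wx": 0,"wy": 0,"wz": 0},{"jaw": 0.49,"x": 0,"y": 0,"z": 14,"wx": 0,"wy": 0,"wz": 0},{"jaw": 0.49,"x": 0,"y": 0,"z": 14,"wx": 0,"wy": 0,"wz": 0},{"jaw": 0.49,"x": 0,"y": 0,"z": 14,"wx": 0,"wy": 0,"wz": 0},{"jaw": 0.49,"x": 0,"y": 0,"z": 12,"wx": 0,"wy": 0,"wz": 0}])

```text
clock: 5.13
ee_pos: [0.4777, -0.0106, 0.1616]
eef_rot: [[-0.999, 0.049, 0.0], [0.049, 0.999, 0.001], [-0.0, 0.001, -1.0]]
wrist_force: [0.7, -0.0, -1.5]
grip_width: 0.0419
grip_force: 8.6
```

Request:
carry_out(rows=[{"jaw": 0.49,"x": 0,"y": 0,"z": 10,"wx": 0,"wy": 0,"wz": 0},{"jaw": 0.49,"x": 0,"y": 0,"z": 10,"wx": 0,"wy": 0,"wz": 0},{"jaw": 0.49,"x": 0,"y": 0,"z": 5,"wx": 0,"wy": 0,"wz": 0},{"jaw": 0.49,"x": 0,"y": 0,"z": 0,"wx": 0,"wy": 0,"wz": 0},{"jaw": 0.49,"x": 0,"y": 0,"z": 0,"wx": 0,"wy": 0,"wz": 0}])

```text
clock: 5.55
ee_pos: [0.4777, -0.0109, 0.1853]
eef_rot: [[-0.999, 0.049, -0.0], [0.049, 0.999, 0.0], [0.0, 0.0, -1.0]]
wrist_force: [-0.4, -0.6, -0.7]
grip_width: 0.0419
grip_force: 8.6
```

Run:
```python
from m import *
s=r.get_state(); print(np.round(s['ee_pos'],4))
for n in('wrist','side','scene'):
    im=grab(n); np.savez(f'pics/C{n}.npz',**im); c=cloud(im); x,y,z=c[...,0],c[...,1],c[...,2]
    box=(x>.43)&(x<.52)&(y>-.07)&(y<.05)&(z>.07)&(z<.26)
    print(n,np.round(np.percentile(c[box],[1,50,99],axis=0),3).tolist())
    if n!='wrist':
        q=c[box&(z<.15)]; print('jaw',len(q),np.round(q.min(0),4),np.round(q.max(0),4))
    else:
        for z0 in(.18,.21,.225):
            q=c[box&(z>z0)&(z<z0+.03)]; print(z0,len(q),*(rect(q) if len(q)>5 else ()))
a=dict(np.load('pics/Cside.npz'))['pixels'][100:350,220:430]; b=dict(np.load('pics/Cwrist.npz'))['pixels'][100:350,:]
A=cv2.resize(a,None,fx=1.2,fy=1.2); B=cv2.resize(b,(512,200)); 
cv2.imwrite('pics/C.png',np.hstack([A,cv2.copyMakeBorder(B,0,100,0,0,0)])[:,:,::-1])
```

```text
[ 0.4777 -0.0109  0.1853]
wrist [[0.459, -0.068, 0.141], [0.468, -0.011, 0.241], [0.489, 0.047, 0.26]]
0.18 3292 [477.2 -12. ] [69.5 23.3] 87.2
0.21 15918 [475.2 -11.9] [116.5  30.6] 87.5
0.225 27659 [475.1 -10.5] [120.1  31.4] 87.3
side [[0.457, -0.07, 0.114], [0.468, -0.034, 0.194], [0.488, 0.015, 0.259]]
jaw 118 [ 0.4633 -0.0359  0.1116] [0.4805 0.011  0.1494]
scene [[0.457, -0.068, 0.116], [0.467, -0.013, 0.222], [0.488, 0.046, 0.259]]
jaw 76 [ 0.4612 -0.0324  0.1111] [0.4827 0.01   0.15  ]
```

View pics/C.png

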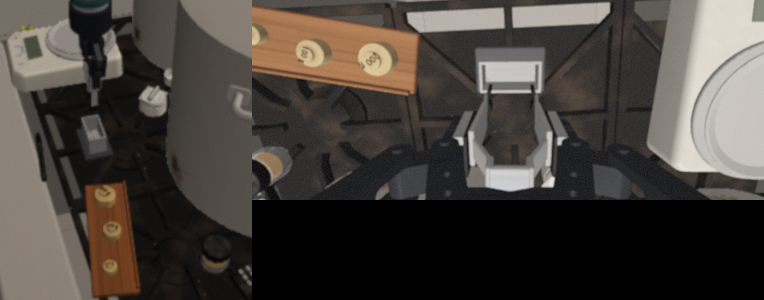

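Side: tongs hang from the gripper above the empty holder; wrist crop: jaws seen at about (490,92) and (535,92), level in the grip. Now over the small weight.

Request:
carry_out(rows=[{"jaw": 0.49,"x": -2,"y": -10,"z": 0,"wx": 0,"wy": 0,"wz": 0},{"jaw": 0.49,"x": -5,"y": -22,"z": 0,"wx": 0,"wy": 0,"wz": 0},{"jaw": 0.49,"x": -5,"y": -25,"z": 0,"wx": 0,"wy": 0,"wz": 0},{"jaw": 0.49,"x": -5,"y": -25,"z": 0,"wx": 0,"wy": 0,"wz": 0},{"jaw": 0.49,"x": -5,"y": -25,"z": 0,"wx": 0,"wy": 0,"wz": 0},{"jaw": 0.49,"x": -5,"y": -25,"z": 0,"wx": 0,"wy": 0,"wz": 0},{"jaw": 0.49,"x": -5,"y": -25,"z": 0,"wx": 0,"wy": 0,"wz": 0},{"jaw": 0.49,"x": -5,"y": -25,"z": 0,"wx": 0,"wy": 0,"wz": 0}])

```text
clock: 6.37
ee_pos: [0.4398, -0.1946, 0.1849]
eef_rot: [[-0.999, 0.049, -0.001], [0.049, 0.999, 0.0], [0.001, 0.0, -1.0]]
wrist_force: [0.9, -0.2, -0.2]
grip_width: 0.0422
grip_force: 8.6
```

Request:
carry_out(rows=[{"jaw": 0.49,"x": -5,"y": -25,"z": 0,"wx": 0,"wy": 0,"wz": 0},{"jaw": 0.49,"x": -5,"y": -25,"z": 0,"wx": 0,"wy": 0,"wz": 0},{"jaw": 0.49,"x": -5,"y": -25,"z": 0,"wx": 0,"wy": 0,"wz": 0},{"jaw": 0.49,"x": -5,"y": -25,"z": 0,"wx": 0,"wy": 0,"wz": 0},{"jaw": 0.49,"x": -4,"y": -18,"z": 0,"wx": 0,"wy": 0,"wz": 0},{"jaw": 0.49,"x": -2,"y": -9,"z": 0,"wx": 0,"wy": 0,"wz": 0},{"jaw": 0.49,"x": 0,"y": 0,"z": 0,"wx": 0,"wy": 0,"wz": 0},{"jaw": 0.49,"x": 0,"y": 0,"z": 0,"wx": 0,"wy": 0,"wz": 0}])

```text
clock: 7.03
ee_pos: [0.4143, -0.3197, 0.1849]
eef_rot: [[-0.999, 0.05, -0.001], [0.05, 0.999, 0.002], [0.001, 0.002, -1.0]]
wrist_force: [0.7, 0.7, -1.6]
grip_width: 0.0421
grip_force: 8.6
```

Run:
```python
from m import *
s=r.get_state(); print(np.round(s['ee_pos'],4),s['grip_width'])
im=grab('wrist'); np.savez('pics/wD.npz',**im); c=cloud(im); x,y,z=c[...,0],c[...,1],c[...,2]
for nm,(a,b) in dict(small=(.4145,-.3195),mid=(.440,-.249),large=(.451,-.172)).items():
    p=c[(np.hypot(x-a,y-b)<.03)&(z>.022)&(z<.05)]
    if len(p)>5:
        cc,rr=cv2.minEnclosingCircle((p[:,:2]*1000).astype(np.float32)); print(nm,len(p),np.round(cc,1),round(rr,1),np.round(np.percentile(p[:,2],[10,50,95]),4),np.round(p.mean(0),4))
e=s['ee_pos']
for lo,hi in((.09,.145),(.105,.14),(.125,.138),(.19,.215)):
    q=c[(abs(x-e[0])<.05)&(abs(y-e[1])<.05)&(z>lo)&(z<hi)]; print('jaw',lo,len(q),*(rect(q) if len(q)>5 else ()), np.round(np.percentile(q[:,2],[1,50]),4) if len(q) else '')
p=c[(x>.37)&(x<.41)&(y>-.35)&(y<-.2)&(z<.02)&(z>.005)]; print('board z',np.median(p[:,2]))
for n in('side','scene'):
    im2=grab(n); c=cloud(im2); x,y,z=c[...,0],c[...,1],c[...,2]
    q=c[(abs(x-e[0])<.045)&(abs(y-e[1])<.045)&(z<.15)&(z>.06)]; print(n,len(q),np.round(q.min(0),4),np.round(q.max(0),4))
cv2.imwrite('pics/D.png',im['pixels'][:,:,::-1])
```

```text
[ 0.4143 -0.3197  0.1849] 0.04212750331390218
small 495 [ 415.  -319.5] 12.6 [0.0242 0.0255 0.0318] [ 0.4142 -0.3195  0.0269]
mid 863 [ 440.8 -250.4] 16.8 [0.0273 0.0288 0.0367] [ 0.4391 -0.2517  0.0306]
large 1373 [ 451.2 -172.1] 20.4 [0.029  0.0327 0.0427] [ 0.4487 -0.1758  0.0345]
jaw 0.09 440 [ 412.3 -319.6] [42.7 19.1] 87.8 [0.1148 0.1312]
jaw 0.105 416 [ 412.3 -319.6] [42.7 19.1] 87.8 [0.1148 0.131 ]
jaw 0.125 307 [ 412.3 -319.6] [42.7 19.1] 87.8 [0.1253 0.1315]
jaw 0.19 3639 [ 413.6 -320.9] [81.5 24.4] 87.6 [0.1904 0.2055]
board z 0.012248411894247024
side 145 [ 0.4007 -0.3426  0.1123] [ 0.4186 -0.2995  0.1499]
scene 70 [ 0.3987 -0.339   0.1111] [ 0.4196 -0.2967  0.1497]
```

View pics/D.png

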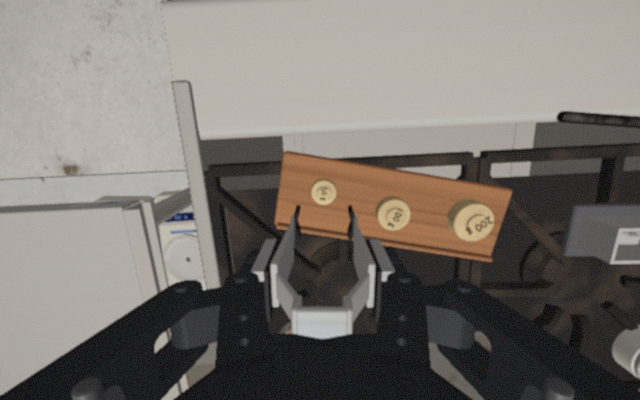

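The 50 g weight is at (323,192), with mid (393,213) and large (472,221). The jaws are at (297,212) and (352,212), 2 mm short in x and otherwise centred.

Request:
carry_out(rows=[{"jaw": 0.49,"x": 2,"y": 0,"z": -15,"wx": 0,"wy": 0,"wz": 0},{"jaw": 0.49,"x": 0,"y": 0,"z": -20,"wx": 0,"wy": 0,"wz": 0},{"jaw": 0.49,"x": 0,"y": 0,"z": -18,"wx": 0,"wy": 0,"wz": 0},{"jaw": 0.49,"x": 0,"y": 0,"z": -15,"wx": 0,"wy": 0,"wz": 0},{"jaw": 0.49,"x": 0,"y": 0,"z": -6,"wx": 0,"wy": 0,"wz": 0},{"jaw": 0.49,"x": 0,"y": 0,"z": 0,"wx": 0,"wy": 0,"wz": 0},{"jaw": 0.49,"x": 0,"y": 0,"z": 0,"wx": 0,"wy": 0,"wz": 0}])

```text
clock: 7.77
ee_pos: [0.4172, -0.3196, 0.1117]
eef_rot: [[-0.999, 0.048, 0.0], [0.048, 0.999, 0.0], [-0.0, 0.0, -1.0]]
wrist_force: [1.0, 0.7, -0.8]
grip_width: 0.0422
grip_force: 8.6
```

Run:
```python
from m import *
s=r.get_state(); e=s['ee_pos']; print(np.round(e,4))
im=grab('wrist'); np.savez('pics/wE.npz',**im); c=cloud(im); x,y,z=c[...,0],c[...,1],c[...,2]
p=c[(np.hypot(x-.4145,y+.3195)<.025)&(z>.022)&(z<.034)]; cc,rr=cv2.minEnclosingCircle((p[:,:2]*1000).astype(np.float32)); print(len(p),np.round(cc,1),round(rr,1))
q=c[(abs(x-e[0])<.05)&(abs(y-e[1])<.05)&(z>.042)&(z<.07)]; print(len(q),*rect(q),np.round(np.median(q[:,2]),4))
q=q[abs(q[:,2]-np.median(q[:,2]))<.002]; 
for sgn in(1,-1):
    t=q[(q[:,1]-e[1])*sgn>0]; print(sgn,len(t),np.round(t.min(0),4),np.round(t.max(0),4))
```

```text
[ 0.4172 -0.3196  0.1117]
842 [ 414.9 -319.5] 12.7
417 [ 415.5 -319.7] [42.6 18.8] 87.2 0.058
1 113 [ 0.4068 -0.3045  0.0562] [ 0.4257 -0.2981  0.06  ]
-1 108 [ 0.4053 -0.3405  0.0561] [ 0.4241 -0.3352  0.0599]
```

Request:
carry_out(rows=[{"jaw": 0.49,"x": 0,"y": 0,"z": -5,"wx": 0,"wy": 0,"wz": 0},{"jaw": 0.49,"x": 0,"y": 0,"z": -6,"wx": 0,"wy": 0,"wz": 0},{"jaw": 0.49,"x": 0,"y": 0,"z": -6,"wx": 0,"wy": 0,"wz": 0},{"jaw": 0.49,"x": 0,"y": 0,"z": -5,"wx": 0,"wy": 0,"wz": 0},{"jaw": 0.49,"x": 0,"y": 0,"z": -3,"wx": 0,"wy": 0,"wz": 0},{"jaw": 0.49,"x": 0,"y": 0,"z": 0,"wx": 0,"wy": 0,"wz": 0},{"jaw": 0.49,"x": 0,"y": 0,"z": 0,"wx": 0,"wy": 0,"wz": 0}])

```text
clock: 8.4
ee_pos: [0.4167, -0.3199, 0.086]
eef_rot: [[-0.999, 0.049, -0.0], [0.049, 0.999, 0.001], [0.0, 0.001, -1.0]]
wrist_force: [1.0, -0.1, -0.7]
grip_width: 0.0418
grip_force: 8.6
```

Request:
carry_out(force=26, rows=[{"jaw": 0.475,"x": 0,"y": 0,"z": 0,"wx": 0,"wy": 0,"wz": 0},{"jaw": 0.46,"x": 0,"y": 0,"z": 0,"wx": 0,"wy": 0,"wz": 0},{"jaw": 0.45,"x": 0,"y": 0,"z": 0,"wx": 0,"wy": 0,"wz": 0},{"jaw": 0.44,"x": 0,"y": 0,"z": 0,"wx": 0,"wy": 0,"wz": 0},{"jaw": 0.43,"x": 0,"y": 0,"z": 0,"wx": 0,"wy": 0,"wz": 0},{"jaw": 0.42,"x": 0,"y": 0,"z": 0,"wx": 0,"wy": 0,"wz": 0},{"jaw": 0.4,"x": 0,"y": 0,"z": 0,"wx": 0,"wy": 0,"wz": 0},{"jaw": 0.4,"x": 0,"y": 0,"z": 0,"wx": 0,"wy": 0,"wz": 0}])

```text
clock: 9.07
ee_pos: [0.4169, -0.3201, 0.0865]
eef_rot: [[-0.999, 0.049, 0.0], [0.049, 0.999, -0.0], [-0.0, -0.0, -1.0]]
wrist_force: [0.6, -0.3, 0.3]
grip_width: 0.0398
grip_force: 26.3
```

Request:
carry_out(rows=[{"jaw": 0.4,"x": 0,"y": 0,"z": 0,"wx": 0,"wy": 0,"wz": 0},{"jaw": 0.4,"x": 0,"y": 0,"z": 3,"wx": 0,"wy": 0,"wz": 0},{"jaw": 0.4,"x": 0,"y": 0,"z": 7,"wx": 0,"wy": 0,"wz": 0},{"jaw": 0.4,"x": 0,"y": 0,"z": 12,"wx": 0,"wy": 0,"wz": 0},{"jaw": 0.4,"x": 0,"y": 0,"z": 15,"wx": 0,"wy": 0,"wz": 0},{"jaw": 0.4,"x": 0,"y": 0,"z": 12,"wx": 0,"wy": 0,"wz": 0},{"jaw": 0.4,"x": 0,"y": 0,"z": 5,"wx": 0,"wy": 0,"wz": 0},{"jaw": 0.4,"x": 0,"y": 0,"z": 0,"wx": 0,"wy": 0,"wz": 0}])

```text
clock: 9.73
ee_pos: [0.4175, -0.3206, 0.1419]
eef_rot: [[-0.999, 0.049, 0.002], [0.049, 0.999, -0.002], [-0.002, -0.002, -1.0]]
wrist_force: [0.2, 0.1, -2.4]
grip_width: 0.0392
grip_force: 26.4
```

Run:
```python
from m import *
s=r.get_state(); e=s['ee_pos']; print(np.round(e,4),s['grip_width'],s['grip_force'])
im=grab('wrist'); c=cloud(im); x,y,z=c[...,0],c[...,1],c[...,2]
q=c[(abs(x-e[0])<.05)&(abs(y-e[1])<.05)&(z>.06)&(z<.1)]; print('jaw+weight',len(q),*rect(q),np.round(np.percentile(q[:,2],[5,50,95]),4))
b=c[(abs(x-.415)<.008)&(abs(y+.3195)<.008)&(z<.05)]; print('left on board',len(b),np.median(b[:,2]) if len(b) else '')
cv2.imwrite('pics/F.png',cv2.resize(im['pixels'][120:320,180:480],(750,500))[:,:,::-1])
```

```text
[ 0.4175 -0.3206  0.1419] 0.03923722913631292 26.398628829047084
jaw+weight 1563 [ 415.5 -322.1] [32.3 25. ] 75.1 [0.0752 0.0811 0.0897]
left on board 256 0.012283411368794073
```

View pics/F.png

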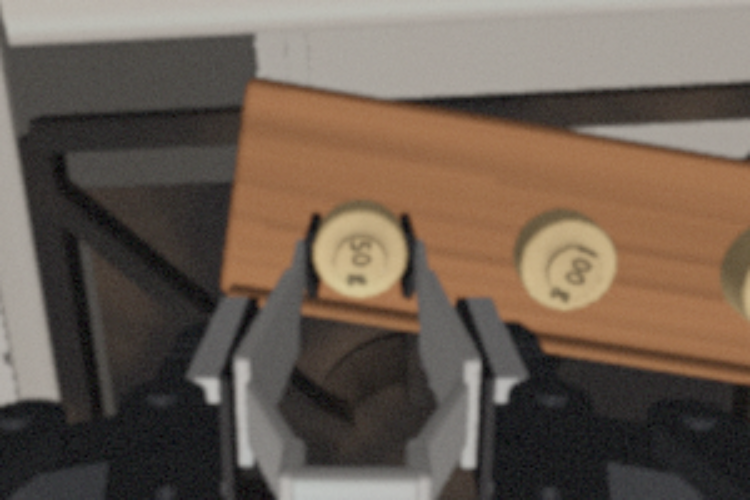

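The 50 g weight sits level between the rubber jaws at (360,250) in the crop; the 100 g weight is untouched at (565,260). Carrying it to the pan.

Request:
carry_out(rows=[{"jaw": 0.4,"x": 0,"y": 0,"z": 15,"wx": 0,"wy": 0,"wz": 0},{"jaw": 0.4,"x": 0,"y": 5,"z": 20,"wx": 0,"wy": 0,"wz": 0},{"jaw": 0.4,"x": 2,"y": 12,"z": 20,"wx": 0,"wy": 0,"wz": 0},{"jaw": 0.4,"x": 3,"y": 20,"z": 20,"wx": 0,"wy": 0,"wz": 0},{"jaw": 0.4,"x": 4,"y": 22,"z": 10,"wx": 0,"wy": 0,"wz": 0},{"jaw": 0.4,"x": 4,"y": 22,"z": 5,"wx": 0,"wy": 0,"wz": 0},{"jaw": 0.4,"x": 4,"y": 22,"z": 0,"wx": 0,"wy": 0,"wz": 0},{"jaw": 0.4,"x": 4,"y": 22,"z": 0,"wx": 0,"wy": 0,"wz": 0}])

```text
clock: 10.45
ee_pos: [0.4375, -0.1938, 0.2299]
eef_rot: [[-0.999, 0.049, -0.001], [0.049, 0.999, 0.001], [0.001, 0.001, -1.0]]
wrist_force: [0.2, 0.6, -1.3]
grip_width: 0.0391
grip_force: 26.6
```

Request:
carry_out(rows=[{"jaw": 0.4,"x": 4,"y": 23,"z": 0,"wx": 0,"wy": 0,"wz": 0},{"jaw": 0.4,"x": 4,"y": 23,"z": 0,"wx": 0,"wy": 0,"wz": 0},{"jaw": 0.4,"x": 4,"y": 23,"z": 0,"wx": 0,"wy": 0,"wz": 0},{"jaw": 0.4,"x": 4,"y": 23,"z": 0,"wx": 0,"wy": 0,"wz": 0},{"jaw": 0.4,"x": 4,"y": 23,"z": 0,"wx": 0,"wy": 0,"wz": 0},{"jaw": 0.4,"x": 4,"y": 23,"z": 0,"wx": 0,"wy": 0,"wz": 0},{"jaw": 0.4,"x": 4,"y": 23,"z": 0,"wx": 0,"wy": 0,"wz": 0},{"jaw": 0.4,"x": 4,"y": 23,"z": 0,"wx": 0,"wy": 0,"wz": 0}])

```text
clock: 11.12
ee_pos: [0.4692, -0.0097, 0.2293]
eef_rot: [[-0.999, 0.049, -0.002], [0.049, 0.999, 0.0], [0.002, 0.0, -1.0]]
wrist_force: [0.6, 0.3, -0.9]
grip_width: 0.0393
grip_force: 26.6
```

Request:
carry_out(rows=[{"jaw": 0.4,"x": 4,"y": 23,"z": 0,"wx": 0,"wy": 0,"wz": 0},{"jaw": 0.4,"x": 4,"y": 23,"z": 0,"wx": 0,"wy": 0,"wz": 0},{"jaw": 0.4,"x": 4,"y": 23,"z": 0,"wx": 0,"wy": 0,"wz": 0},{"jaw": 0.4,"x": 4,"y": 23,"z": 0,"wx": 0,"wy": 0,"wz": 0},{"jaw": 0.4,"x": 4,"y": 23,"z": 0,"wx": 0,"wy": 0,"wz": 0},{"jaw": 0.4,"x": 4,"y": 23,"z": 0,"wx": 0,"wy": 0,"wz": 0},{"jaw": 0.4,"x": 4,"y": 23,"z": 0,"wx": 0,"wy": 0,"wz": 0},{"jaw": 0.4,"x": 4,"y": 23,"z": 0,"wx": 0,"wy": 0,"wz": 0}])

```text
clock: 11.78
ee_pos: [0.5012, 0.1741, 0.2291]
eef_rot: [[-0.999, 0.049, -0.002], [0.049, 0.999, -0.0], [0.002, -0.001, -1.0]]
wrist_force: [0.5, 0.2, -1.0]
grip_width: 0.0396
grip_force: 26.6
```

Request:
carry_out(rows=[{"jaw": 0.4,"x": 4,"y": 20,"z": 0,"wx": 0,"wy": 0,"wz": 0},{"jaw": 0.4,"x": 4,"y": 20,"z": 0,"wx": 0,"wy": 0,"wz": 0},{"jaw": 0.4,"x": 4,"y": 18,"z": 0,"wx": 0,"wy": 0,"wz": 0},{"jaw": 0.4,"x": 3,"y": 14,"z": 0,"wx": 0,"wy": 0,"wz": 0},{"jaw": 0.4,"x": 2,"y": 8,"z": 0,"wx": 0,"wy": 0,"wz": 0},{"jaw": 0.4,"x": 1,"y": 4,"z": 0,"wx": 0,"wy": 0,"wz": 0},{"jaw": 0.4,"x": 0,"y": 0,"z": 0,"wx": 0,"wy": 0,"wz": 0},{"jaw": 0.4,"x": 0,"y": 0,"z": 0,"wx": 0,"wy": 0,"wz": 0}])

```text
clock: 12.45
ee_pos: [0.5196, 0.2563, 0.23]
eef_rot: [[-0.999, 0.049, -0.001], [0.049, 0.999, -0.001], [0.001, -0.001, -1.0]]
wrist_force: [-0.6, 0.2, -2.0]
grip_width: 0.0393
grip_force: 26.6
```

```bash
cat > pan.py <<'E'
from m import *
s=r.get_state(); e=s['ee_pos']; print(np.round(e,4),np.round(s['joints'],1),s['grip_width'],s['grip_force'])
im=grab('wrist'); np.savez('pics/wP.npz',**im); c=cloud(im); x,y,z=c[...,0],c[...,1],c[...,2]
near=np.hypot(x-.527,y-.266)
t=c[(near<.05)&(z>.06)&(z<.09)]; zp=np.median(t[:,2]); print('pan z',zp,len(t))
p=c[(near<.1)&(abs(z-zp)<.004)]; 
m=((near<.1)&(abs(z-zp)<.02)).astype(np.uint8)
for tol in(.0015,.003,.006):
    p=c[(near<.1)&(abs(z-zp)<tol)]; cc,rr=cv2.minEnclosingCircle((p[:,:2]*1000).astype(np.float32)); print('pan circ',tol,np.round(cc,1),round(rr,1),*rect(p))
zt=e[2]-.0714
q=c[(abs(x-e[0])<.045)&(abs(y-e[1])<.045)&(z>zt-.003)&(z<zt+.024)]; print('jaw+weight',len(q),*rect(q),np.round(np.percentile(q[:,2]-zt,[5,50,95]),4))
h=cv2.cvtColor(im['pixels'],cv2.COLOR_RGB2HSV); b=(h[...,0]>14)&(h[...,0]<30)&(h[...,1]>60)&(h[...,2]>90)&(abs(x-e[0])<.045)&(abs(y-e[1])<.045)&(z>zt-.003)
q=c[b]; cc,rr=cv2.minEnclosingCircle((q[:,:2]*1000).astype(np.float32)); print('brass',len(q),np.round(cc,1),round(rr,1),np.round(np.percentile(q[:,2],[5,50,95]),4))
cv2.imwrite('pics/P.png',im['pixels'][:,:,::-1])
E
python3 pan.py
```

```text
[0.5196 0.2563 0.23  ] [ 19.4  16.7  87.1  -0.   76.2 -67.8] 0.039309897828177356 26.63282720837742
pan z 0.07388719873600946 6115
pan circ 0.0015 [527.3 270.8] 70.1 [526.8 271.2] [136.3 135.5] 50.9
pan circ 0.003 [526.2 270.6] 81.5 [525.6 271.3] [161.3 157.6] 44.2
pan circ 0.006 [527.  270.7] 82.8 [524.9 270. ] [160.9 165. ] 23.9
jaw+weight 1533 [517.4 256.9] [24.9 32.4] 8.9 [0.0041 0.0105 0.0185]
brass 1107 [517.1 256.2] 13.4 [0.1649 0.1688 0.1753]
```

View pics/P.png

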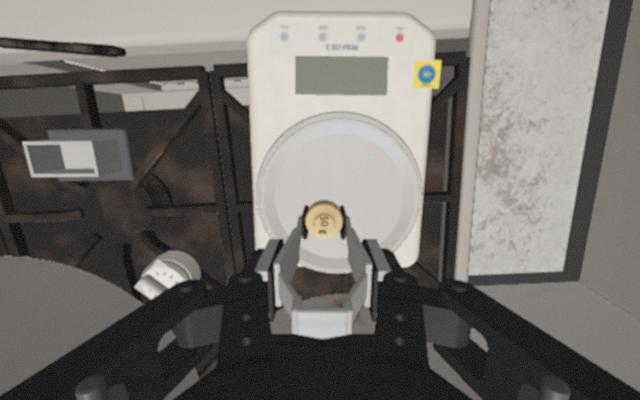

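Held weight at (323,222), pan ring centred near (340,192). I'll shift about +10 mm in x and +14.5 mm in y, then lower.

Request:
carry_out(rows=[{"jaw": 0.4,"x": 4,"y": 5,"z": -10,"wx": 0,"wy": 0,"wz": 0},{"jaw": 0.4,"x": 4,"y": 5,"z": -15,"wx": 0,"wy": 0,"wz": 0},{"jaw": 0.4,"x": 2,"y": 4.5,"z": -15,"wx": 0,"wy": 0,"wz": 0},{"jaw": 0.4,"x": 0,"y": 0,"z": -15,"wx": 0,"wy": 0,"wz": 0},{"jaw": 0.4,"x": 0,"y": 0,"z": -10,"wx": 0,"wy": 0,"wz": 0},{"jaw": 0.4,"x": 0,"y": 0,"z": -5,"wx": 0,"wy": 0,"wz": 0},{"jaw": 0.4,"x": 0,"y": 0,"z": 0,"wx": 0,"wy": 0,"wz": 0},{"jaw": 0.4,"x": 0,"y": 0,"z": 0,"wx": 0,"wy": 0,"wz": 0}])

```text
clock: 13.17
ee_pos: [0.53, 0.2714, 0.1604]
eef_rot: [[-0.999, 0.049, 0.0], [0.049, 0.999, 0.0], [-0.0, 0.0, -1.0]]
wrist_force: [-0.6, -0.3, -1.1]
grip_width: 0.0392
grip_force: 26.6
```

```bash
python3 pan.py
python3 - <<'E'
from m import *
im=dict(np.load('pics/wP.npz')); c=cloud(im); x,y,z=c[...,0],c[...,1],c[...,2]
rr=np.hypot(x-.527,y-.2708)
for a in range(0,95,6):
    q=z[(rr>a/1e3)&(rr<(a+6)/1e3)&(z<.09)&(z>.05)]; print(a,len(q),np.round(np.median(q),4) if len(q) else '',end='; ')
E
```

```text
[0.53   0.2714 0.1604] [ 20.4  20.8  91.3   0.   67.9 -66.8] 0.039210439368558926 26.631178725510836
pan z 0.07386446597797483 10595
pan circ 0.0015 [526.3 271.3] 70.0 [524.7 269.7] [133.  136.6] 35.0
pan circ 0.003 [526.2 270.5] 81.6 [521.6 269. ] [150.9 161.1] 23.3
pan circ 0.006 [527.1 270.6] 83.1 [523.7 269.2] [158.3 165.3] 25.9
jaw+weight 1535 [527.8 271.9] [24.7 32.5] 7.7 [0.0044 0.0106 0.0187]
brass 1106 [527.7 271.2] 13.5 [0.0953 0.0992 0.1057]
0 0 ; 6 185 0.0741; 12 493 0.0739; 18 924 0.0738; 24 1522 0.0739; 30 1929 0.0739; 36 2244 0.0739; 42 2430 0.0739; 48 2779 0.0739; 54 3137 0.0738; 60 3679 0.0742; 66 4290 0.0767; 72 3276 0.0786; 78 2504 0.0697; 84 3119 0.0582; 90 3014 0.0576;
```

Request:
carry_out(rows=[{"jaw": 0.4,"x": 0,"y": 0,"z": -3,"wx": 0,"wy": 0,"wz": 0},{"jaw": 0.4,"x": 0,"y": 0,"z": -3,"wx": 0,"wy": 0,"wz": 0},{"jaw": 0.4,"x": 0,"y": 0,"z": -1,"wx": 0,"wy": 0,"wz": 0},{"jaw": 0.4,"x": 0,"y": 0,"z": 0,"wx": 0,"wy": 0,"wz": 0},{"jaw": 0.4,"x": 0,"y": 0,"z": 0,"wx": 0,"wy": 0,"wz": 0}])

```text
clock: 13.63
ee_pos: [0.5298, 0.2715, 0.1534]
eef_rot: [[-0.999, 0.049, 0.0], [0.049, 0.999, 0.0], [-0.0, 0.0, -1.0]]
wrist_force: [0.2, 1.0, -1.4]
grip_width: 0.0394
grip_force: 26.6
```

Request:
carry_out(rows=[{"jaw": 0.4,"x": 0,"y": 0,"z": -1,"wx": 0,"wy": 0,"wz": 0},{"jaw": 0.4,"x": 0,"y": 0,"z": 0,"wx": 0,"wy": 0,"wz": 0},{"jaw": 0.4,"x": 0,"y": 0,"z": 0,"wx": 0,"wy": 0,"wz": 0}])

```text
clock: 13.88
ee_pos: [0.53, 0.2716, 0.1526]
eef_rot: [[-0.999, 0.049, 0.001], [0.049, 0.999, 0.0], [-0.001, 0.0, -1.0]]
wrist_force: [-0.1, 0.2, 0.7]
grip_width: 0.0389
grip_force: 26.3
```

Request:
carry_out(rows=[{"jaw": 0.4,"x": 0,"y": 0,"z": -1,"wx": 0,"wy": 0,"wz": 0},{"jaw": 0.4,"x": 0,"y": 0,"z": 0,"wx": 0,"wy": 0,"wz": 0},{"jaw": 0.4,"x": 0,"y": 0,"z": 0,"wx": 0,"wy": 0,"wz": 0}])

```text
clock: 14.13
ee_pos: [0.5301, 0.2716, 0.1518]
eef_rot: [[-0.999, 0.049, 0.001], [0.049, 0.999, 0.0], [-0.001, 0.001, -1.0]]
wrist_force: [-0.5, -0.4, 2.9]
grip_width: 0.0391
grip_force: 26.3
```

Request:
carry_out(rows=[{"jaw": 0.455,"x": 0,"y": 0,"z": 0,"wx": 0,"wy": 0,"wz": 0},{"jaw": 0.465,"x": 0,"y": 0,"z": 0,"wx": 0,"wy": 0,"wz": 0},{"jaw": 0.47,"x": 0,"y": 0,"z": 0,"wx": 0,"wy": 0,"wz": 0},{"jaw": 0.475,"x": 0,"y": 0,"z": 0,"wx": 0,"wy": 0,"wz": 0},{"jaw": 0.48,"x": 0,"y": 0,"z": 0,"wx": 0,"wy": 0,"wz": 0},{"jaw": 0.485,"x": 0,"y": 0,"z": 0,"wx": 0,"wy": 0,"wz": 0},{"jaw": 0.49,"x": 0,"y": 0,"z": 0,"wx": 0,"wy": 0,"wz": 0},{"jaw": 0.49,"x": 0,"y": 0,"z": 0,"wx": 0,"wy": 0,"wz": 0}])

```text
clock: 14.8
ee_pos: [0.5298, 0.2715, 0.1512]
eef_rot: [[-0.999, 0.049, -0.0], [0.049, 0.999, 0.0], [0.0, -0.0, -1.0]]
wrist_force: [-0.3, -0.6, -0.4]
grip_width: 0.0421
grip_force: 8.8
```

```bash
python3 pan.py; cd pics; python3 -c "
import cv2;a=cv2.imread('P.png');cv2.imwrite('P2.png',cv2.resize(a[100:340,170:490],(800,600)))"
```

```text
[0.5298 0.2715 0.1512] [ 20.4  21.3  92.    0.   66.7 -66.8] 0.04209543801789598 8.755639255978167
pan z 0.07387722436050884 11744
pan circ 0.0015 [527.2 270.2] 70.4 [523.8 269.7] [132.4 136.3] 33.4
pan circ 0.003 [526.4 270.8] 81.5 [522.5 270. ] [152.1 160.5] 13.5
pan circ 0.006 [526.8 270.7] 82.8 [521.8 268.6] [154.7 165. ] 23.1
jaw+weight 1556 [527.8 272.1] [24.7 41.2] 6.7 [0.0043 0.0121 0.0187]
brass 1070 [527.6 271.5] 12.2 [0.0885 0.0918 0.0981]
```

View pics/P2.png

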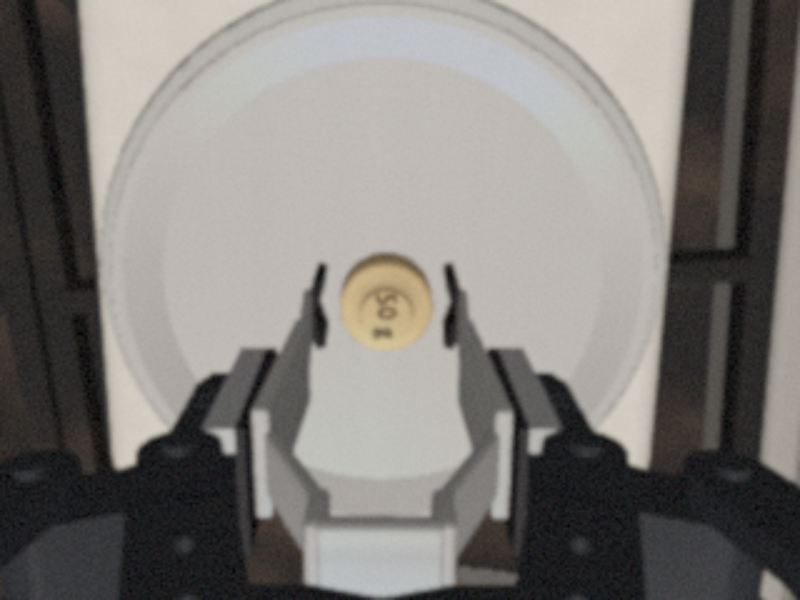

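The weight stands free on the pan at (386,300), centred; the jaws are open either side at (320,305) and (452,305). Lifting straight up.

Request:
carry_out(rows=[{"jaw": 0.49,"x": 0,"y": 0,"z": 4,"wx": 0,"wy": 0,"wz": 0},{"jaw": 0.49,"x": 0,"y": 0,"z": 8,"wx": 0,"wy": 0,"wz": 0},{"jaw": 0.49,"x": 0,"y": 0,"z": 12,"wx": 0,"wy": 0,"wz": 0},{"jaw": 0.49,"x": 0,"y": 0,"z": 14,"wx": 0,"wy": 0,"wz": 0},{"jaw": 0.49,"x": 0,"y": 0,"z": 14,"wx": 0,"wy": 0,"wz": 0},{"jaw": 0.49,"x": 0,"y": 0,"z": 14,"wx": 0,"wy": 0,"wz": 0},{"jaw": 0.49,"x": -1,"y": -6,"z": 4,"wx": 0,"wy": 0,"wz": 0},{"jaw": 0.49,"x": -3,"y": -15,"z": 0,"wx": 0,"wy": 0,"wz": 0}])

```text
clock: 15.52
ee_pos: [0.527, 0.2515, 0.2232]
eef_rot: [[-0.999, 0.047, 0.004], [0.047, 0.999, 0.002], [-0.004, 0.002, -1.0]]
wrist_force: [0.5, 0.4, -0.9]
grip_width: 0.042
grip_force: 8.8
```

Request:
carry_out(rows=[{"jaw": 0.49,"x": -4,"y": -22,"z": 0,"wx": 0,"wy": 0,"wz": 0},{"jaw": 0.49,"x": -4,"y": -22,"z": 0,"wx": 0,"wy": 0,"wz": 0},{"jaw": 0.49,"x": -4,"y": -22,"z": 0,"wx": 0,"wy": 0,"wz": 0},{"jaw": 0.49,"x": -4,"y": -22,"z": 0,"wx": 0,"wy": 0,"wz": 0},{"jaw": 0.49,"x": -4,"y": -22,"z": 0,"wx": 0,"wy": 0,"wz": 0},{"jaw": 0.49,"x": -4,"y": -22,"z": 0,"wx": 0,"wy": 0,"wz": 0},{"jaw": 0.49,"x": -4,"y": -22,"z": 0,"wx": 0,"wy": 0,"wz": 0},{"jaw": 0.49,"x": -4,"y": -22,"z": 0,"wx": 0,"wy": 0,"wz": 0}])

```text
clock: 16.18
ee_pos: [0.492, 0.0724, 0.2205]
eef_rot: [[-0.999, 0.049, -0.002], [0.049, 0.999, -0.001], [0.002, -0.001, -1.0]]
wrist_force: [-0.3, -0.1, -0.3]
grip_width: 0.042
grip_force: 8.8
```

Request:
carry_out(rows=[{"jaw": 0.49,"x": -4,"y": -22,"z": -5,"wx": 0,"wy": 0,"wz": 0},{"jaw": 0.49,"x": -4,"y": -22,"z": -10,"wx": 0,"wy": 0,"wz": 0},{"jaw": 0.49,"x": -4,"y": -22,"z": -10,"wx": 0,"wy": 0,"wz": 0},{"jaw": 0.49,"x": -3,"y": -15,"z": -10,"wx": 0,"wy": 0,"wz": 0},{"jaw": 0.49,"x": 0,"y": -6,"z": -10,"wx": 0,"wy": 0,"wz": 0},{"jaw": 0.49,"x": 0,"y": 0,"z": -20,"wx": 0,"wy": 0,"wz": 0},{"jaw": 0.49,"x": 0,"y": 0,"z": 0,"wx": 0,"wy": 0,"wz": 0},{"jaw": 0.49,"x": 0,"y": 0,"z": 0,"wx": 0,"wy": 0,"wz": 0}])

```text
clock: 16.85
ee_pos: [0.4773, -0.0124, 0.1552]
eef_rot: [[-0.999, 0.049, -0.004], [0.049, 0.999, 0.001], [0.004, 0.001, -1.0]]
wrist_force: [0.0, -0.7, -0.6]
grip_width: 0.0418
grip_force: 8.8
```

Run:
```python
from m import *
s=r.get_state(); e=s['ee_pos']; print(np.round(e,4),s['grip_width'])
im=grab('wrist'); c=cloud(im); x,y,z=c[...,0],c[...,1],c[...,2]
q=c[(abs(x-.4767)<.06)&(abs(y+.0118)<.06)&(z>.042)&(z<.055)]; print('rim',len(q),*rect(q),np.round(np.median(q[:,2]),4))
zt=e[2]-.0714
q=c[(abs(x-e[0])<.045)&(abs(y-e[1])<.045)&(z>max(zt-.003,.06))&(z<zt+.022)]; print('jaw',len(q),*rect(q),np.round(np.percentile(q[:,2],[50,95]),4),zt+.018)
```

```text
[ 0.4773 -0.0124  0.1552] 0.041825759847495876
rim 1272 [476.8 -11.8] [70.1 36.8] 87.6 0.05
jaw 384 [475.4 -12.6] [41.9 19.1] 87.5 [0.1013 0.103 ] 0.10184339951216112
```

Request:
carry_out(rows=[{"jaw": 0.49,"x": 1.4,"y": 0.8,"z": -8,"wx": 0,"wy": 0,"wz": 0},{"jaw": 0.49,"x": 0,"y": 0,"z": -10,"wx": 0,"wy": 0,"wz": 0},{"jaw": 0.49,"x": 0,"y": 0,"z": -10,"wx": 0,"wy": 0,"wz": 0},{"jaw": 0.49,"x": 0,"y": 0,"z": -10,"wx": 0,"wy": 0,"wz": 0},{"jaw": 0.49,"x": 0,"y": 0,"z": -10,"wx": 0,"wy": 0,"wz": 0},{"jaw": 0.49,"x": 0,"y": 0,"z": -8,"wx": 0,"wy": 0,"wz": 0},{"jaw": 0.49,"x": 0,"y": 0,"z": 0,"wx": 0,"wy": 0,"wz": 0},{"jaw": 0.49,"x": 0,"y": 0,"z": 0,"wx": 0,"wy": 0,"wz": 0}])

```text
clock: 17.57
ee_pos: [0.4803, -0.0114, 0.1003]
eef_rot: [[-0.999, 0.048, -0.0], [0.048, 0.999, 0.0], [0.0, 0.0, -1.0]]
wrist_force: [0.6, -0.2, -1.7]
grip_width: 0.0419
grip_force: 8.8
```

Request:
carry_out(rows=[{"jaw": 0.49,"x": 0,"y": 0,"z": -7,"wx": 0,"wy": 0,"wz": 0},{"jaw": 0.49,"x": 0,"y": 0,"z": -6,"wx": 0,"wy": 0,"wz": 0},{"jaw": 0.49,"x": 0,"y": 0,"z": -3,"wx": 0,"wy": 0,"wz": 0},{"jaw": 0.49,"x": 0,"y": 0,"z": -1,"wx": 0,"wy": 0,"wz": 0},{"jaw": 0.49,"x": 0,"y": 0,"z": 0,"wx": 0,"wy": 0,"wz": 0},{"jaw": 0.49,"x": 0,"y": 0,"z": 0,"wx": 0,"wy": 0,"wz": 0}])

```text
clock: 18.07
ee_pos: [0.4803, -0.0117, 0.0833]
eef_rot: [[-0.999, 0.049, 0.0], [0.049, 0.999, 0.0], [-0.0, 0.0, -1.0]]
wrist_force: [-0.5, -1.0, -0.9]
grip_width: 0.0422
grip_force: 8.8
```

Request:
carry_out(rows=[{"jaw": 0.49,"x": -1.5,"y": 0,"z": -1,"wx": 0,"wy": 0,"wz": 0},{"jaw": 0.49,"x": 0,"y": 0,"z": -0.5,"wx": 0,"wy": 0,"wz": 0},{"jaw": 0.49,"x": 0,"y": 0,"z": 0,"wx": 0,"wy": 0,"wz": 0},{"jaw": 0.51,"x": 0,"y": 0,"z": 0,"wx": 0,"wy": 0,"wz": 0},{"jaw": 0.53,"x": 0,"y": 0,"z": 0,"wx": 0,"wy": 0,"wz": 0},{"jaw": 0.58,"x": 0,"y": 0,"z": 0,"wx": 0,"wy": 0,"wz": 0},{"jaw": 0.65,"x": 0,"y": 0,"z": 0,"wx": 0,"wy": 0,"wz": 0},{"jaw": 0.75,"x": 0,"y": 0,"z": 0,"wx": 0,"wy": 0,"wz": 0}])

```text
clock: 18.73
ee_pos: [0.4788, -0.0117, 0.0819]
eef_rot: [[-0.999, 0.049, 0.0], [0.049, 0.999, 0.0], [-0.0, 0.0, -1.0]]
wrist_force: [-0.4, -0.6, -0.3]
grip_width: 0.0639
grip_force: 0.0
```

Request:
carry_out(rows=[{"jaw": 0.8,"x": 0,"y": 0,"z": 0,"wx": 0,"wy": 0,"wz": 0},{"jaw": 0.8,"x": 0,"y": 0,"z": 8,"wx": 0,"wy": 0,"wz": 0},{"jaw": 0.8,"x": 0,"y": 0,"z": 15,"wx": 0,"wy": 0,"wz": 0},{"jaw": 0.8,"x": 0,"y": 0,"z": 25,"wx": 0,"wy": 0,"wz": 0},{"jaw": 0.8,"x": 0,"y": 0,"z": 25,"wx": 0,"wy": 0,"wz": 0},{"jaw": 0.8,"x": 0,"y": 0,"z": 25,"wx": 0,"wy": 0,"wz": 0},{"jaw": 0.8,"x": 0,"y": 0,"z": 25,"wx": 0,"wy": 0,"wz": 0},{"jaw": 0.8,"x": 0,"y": 0,"z": 25,"wx": 0,"wy": 0,"wz": 0}])

```text
clock: 19.4
ee_pos: [0.4784, -0.0116, 0.2318]
eef_rot: [[-0.999, 0.049, 0.001], [0.049, 0.999, -0.0], [-0.001, 0.0, -1.0]]
wrist_force: [-0.2, -0.3, -0.5]
grip_width: 0.0683
grip_force: 0.0
```

Request:
carry_out(rows=[{"jaw": 0.8,"x": 0,"y": 0,"z": 25,"wx": 0,"wy": 0,"wz": 0},{"jaw": 0.8,"x": 0,"y": 0,"z": 25,"wx": 0,"wy": 0,"wz": 0},{"jaw": 0.8,"x": 0,"y": 0,"z": 20,"wx": 0,"wy": 0,"wz": 0},{"jaw": 0.8,"x": 0,"y": 0,"z": 0,"wx": 0,"wy": 0,"wz": 0},{"jaw": 0.8,"x": 0,"y": 0,"z": 0,"wx": 0,"wy": 0,"wz": 0}])

```text
clock: 19.82
ee_pos: [0.4791, -0.0117, 0.3014]
eef_rot: [[-0.999, 0.049, 0.003], [0.049, 0.999, -0.0], [-0.003, -0.0, -1.0]]
wrist_force: [0.4, 0.3, -1.0]
grip_width: 0.0683
grip_force: 0.0
```

Run:
```python
from m import *
s=r.get_state(); print(np.round(s['ee_pos'],4),s['clock'])
im=grab('wrist'); c=cloud(im); x,y,z=c[...,0],c[...,1],c[...,2]
box=(abs(x-.477)<.05)&(abs(y+.0118)<.06)
for lo,hi in((.042,.056),(.088,.104),(.12,.135)):
    p=c[box&(z>lo)&(z<hi)]; print(lo,len(p),*(rect(p) if len(p)>4 else ()),np.round(np.median(p[:,2]),4))
im=grab('side'); c=cloud(im); x,y,z=c[...,0],c[...,1],c[...,2]
p=c[(np.hypot(x-.527,y-.271)<.04)&(z>.084)&(z<.11)]; cc,rr=cv2.minEnclosingCircle((p[:,:2]*1000).astype(np.float32)); print('weight on pan',len(p),np.round(cc,1),round(rr,1),np.round(np.percentile(p[:,2],[50,95]),4))
for nm,(a,b) in dict(small=(.4145,-.3195),mid=(.440,-.249),large=(.451,-.172)).items():
    p=c[(np.hypot(x-a,y-b)<.03)&(z>.022)&(z<.05)]; print(nm,len(p), np.round(cv2.minEnclosingCircle((p[:,:2]*1000).astype(np.float32))[0],1) if len(p)>5 else '')
```

```text
[ 0.4791 -0.0117  0.3014] 19.8167
0.042 348 [476.7 -12. ] [69.5 36.1] 87.4 0.0501
0.088 124 [477.2 -12.8] [43.7 20.3] 87.6 0.1013
0.12 251 [477.  -12.2] [18.8 13.3] 86.7 0.1269
weight on pan 54 [524.8 267.8] 14.1 [0.0909 0.098 ]
small 0 
mid 178 [ 438.8 -251.5]
large 233 [ 449.9 -173.5]
```

```bash
python3 -c "
from bench import r
print(r.close_job())"
```

```text
the job is handed in; nothing more can be done
None
```

The smallest weight (50 g) stands upright within about 1 mm of the middle of the pan, the tongs are back in their holder jaws down, and the job is handed in at 19.9 s; the gripper touched no weight, and I re-measured the other two in place but did not re-check the timer and jar.

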